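# Lay a scrap power adapter in the green sorting field

## Robot

A 6-joint arm with a two-finger parallel gripper is mounted at the origin on the work surface. World frame = base frame: x ahead of the robot, y to its left, z up, the work surface at z = 0. Lengths are in m, angles in rad, forces in N, time in s.
With the tool pointing down it reaches from about 0.35 to 0.975 m from the base axis. Payload 4.9 kg.
Tool frame: the origin (TCP) lies at the very end of the fingers, on their centre line; the grasp point (between the pads) lies 19 mm behind it; x points along the fingers, y is the direction in which the jaws open and shut, and the axes are right-handed (so a half turn about x gives the same grasp; the last joint's range is limited). The gripper opens to 85 mm and grips with 20 to 120 N. Pads are 22 mm wide; open, the fingers measure 114 mm over their backs; the gripper's body (76 mm by 85 mm) begins 54 mm behind the grasp point. The pads swing forward as they close: fully open they stand 13 mm farther back than shut.
Start: joints at [-1.29, 0.053, 1.613, -0, 1.476, -0.119], TCP at [0.243, -0.576, 0.231] pointing down, gripper open.
Joint ranges: [-3.01, 3.01], [-1.01, 2.22], [0.06, 2.58], [-1.02, 4.17], [0.09, 2.62], [-3.14, 3.14]. Speed limits (rad/s): [2.57, 2.57, 3.14, 3.14, 3.14, 3.14].

## Interface

Orientations are given as a rotation vector (axis times angle).
In Python, from station import ctrl gives the robot as it stands. The module is installed in compiled form; this text tells all that it offers.
- The arm moves only by the shell command python3 -m handwheel 'ROWS' [FORCE]. ROWS is JSON, one flat list of numbers, 7 for each row, row after row: the opening, from 0 (shut) to 1 (fully open), then the shift along the tool's x, y, z in m, then the turn, a rotation vector about the tool's x, y, z in degrees. A call has 1 to 12 rows; each row is the pose to reach, as a shift and turn from the pose commanded when the call began, along the tool's axes at that moment; what a row does not reach only later rows make up. A row lasts 1/12 s, in which the tool goes at most 41.7 mm and 7.16 degrees, less where a joint would pass 70% of its speed; a pose out of reach is approached as far as the arm can. A call with a gripper value outside its range is refused whole. The fingers move at their own pace and stop on an object; FORCE is the grip in N (left out, the last holds). Time passes only in rows, so rows that repeat a pose let the fingers close. It gives the time, the measured TCP pose, the force and the opening at its end, in the units of the state.
- ctrl.get_obs(): the state, without advancing time (a new reading comes with each control period).
- ctrl.get_image(name): name is "scene" or "top"; returns (picture, depth): 420x560x3 uint8, blue, green, red; 420x560 float32, m along the optical axis (not along the pixel's ray), 0 where there is no reading.
- ctrl.camera_params(name): a dict with "fov_y" (degrees; the focal length in pixels is half the picture's height over the tangent of half this angle, whatever the lens; pixels are square), "cx", "cy" (the principal point, pixels), "dist_coeffs" ([k1, k2, p1, p2, k3] as OpenCV has them; the pictures are not rectified), "R" (3x3) and "t" (3): a world point X has camera coordinates R X + t. Camera axes: x right, y down, z forward; pixel columns grow to the right and rows downward; lengths in m; the calibration is good to about 2 mm. A picture is of the moment at which its call begins. camera_params takes no time and is no camera call.
- ctrl.finish_job(): hands the job in, once; it reports no verdict.
The state is a dict: "t": time; "q": joint angles; "dq": joint speeds; "effort": joint torques, N m; "tool_pos": TCP position; "tool_rot": TCP orientation; "contact_force": force on the tool from outside, world axes, zero at the start; "wrist_torque": the same for the moment, N m; "opening": finger opening in m.
Only numpy, scipy, OpenCV 4.12 (cv2) and the standard library are available. Lean on these libraries where they do the work, as an engineer would, in place of code of your own. Each camera call takes 0.05 s, during which the arm holds its last target.

## Task

On the sorting mat a black power adapter stands on its long narrow side in the grey strip between the green and the red field. Without gripping or lifting it, push it low down so that it slides, still standing, until it stands completely inside the green field; then tip it over by pushing near its top, so that it lands flat on its broad side wholly inside the green field. Leave everything else where it is.

Things in the scene. Friction and masses are not known exactly. Their poses are not given: they have to be found in the camera images.
- adapter: black box-shaped laptop power adapter, 130 x 34 x 62 mm, 0.3 to 0.5 kg, standing on its 130 x 34 mm side. Origin: centre of that side, on the mat while it stands; x along its 130 mm length (starts within 0.25 rad of the fields' x axis), y through its 34 mm thickness, z along its 62 mm height (up while it stands). Sliding it takes 1.5 to 4 N; over 30 N from the fingers is a fault
- adapter_mid (a point): the adapter's centre, 31 mm above its origin along its z; 34 mm above the bench when standing, 20 mm when lying flat on the mat. Pushed across its thickness below 15 mm above the mat the adapter slides upright; pushed above 45 mm it tips over its far lower edge, and once leaning over 29 degrees it falls by itself
- adapter_low_a (a point): a point on the adapter's rim, midway through its 34 mm thickness: at (65, 0, 0) mm in the adapter's frame
- adapter_low_b (a point): a point on the adapter's rim, midway through its 34 mm thickness: at (-65, 0, 0) mm in the adapter's frame
- adapter_top_a (a point): a point on the adapter's rim, midway through its 34 mm thickness: at (65, 0, 62) mm in the adapter's frame
- adapter_top_b (a point): a point on the adapter's rim, midway through its 34 mm thickness: at (-65, 0, 62) mm in the adapter's frame
- green_field: green painted rectangle, 210 mm along its x by 150 mm along its y, flush on a fixed grey mat (240 x 400 mm, its top 3 mm above the bench). Origin: its centre, on the mat's top. It lies on the +y or the -y side of the red field; both have the same heading, their centres 230 mm apart along y, with a grey strip 80 mm wide between them
- red_field: red painted rectangle, the same size and heading as the green one, on the other side of the grey strip. Origin: centre of the rectangle, on the mat's top
- charger: a white phone charger block, 50 x 36 x 28 mm, lying near the middle line of the red field; not to be moved. Origin: centre of its underside
- hard_drive: an aluminium hard drive lying flat, 147 x 102 x 26 mm, left of the mat; not to be moved. Origin: centre of its underside
- bottle: a small amber bottle with a white cap, 34 mm across, 70 mm high, standing beyond the mat; not to be moved. Origin: centre of its underside
- screwdriver: a screwdriver with a blue handle, 190 mm long, lying right of the mat; not to be moved. Origin: at its middle along the length
- board_card: a green circuit board, 100 x 65 mm, up to 16 mm high with its parts, lying right of the mat near the robot; not to be moved. Origin: centre of its underside
- drill: a cordless drill lying on its side, about 200 x 180 mm, left of the mat near the robot; not to be moved. Origin: underside, below the middle of the black motor housing
There are look-alikes about, which are no part of the job. Of the things that look like the adapter, the middle-sized one is meant.

How it is judged:
By the outcome, as a careful person would: the job done as asked, in the order asked, and still so for the second after the job is handed in, with the robot touching nothing.
It also fails if it takes over 48 s, if anything falls off the work surface, if the arm or the gripper's body presses on something with over 40 N, if the wrist force passes 120 N, or if a joint passes its speed limit or range.

## Working session

There is one attempt and no reset: what is moved stays moved. The work goes in short steps, Python scripts to look and compute and a shell command to move; the robot and the scene stay as the last step left them, time stands still between calls to the robot, and variables do not carry over. Pictures are saved under pics/ and viewed, and the job is handed in when it is done.

```bash
mkdir -p pics; ls
cat > h.py <<'E'
import numpy as np,cv2
from station import ctrl
E
python3 - <<'E'
from h import *
for n in("scene","top"):
    im,d=ctrl.get_image(n); cv2.imwrite(f"pics/{n}0.png",im); np.savez(f"{n}0.npz",im=im,d=d)
    print(n,ctrl.camera_params(n))
o=ctrl.get_obs();print(o)
E
```

```text
pics
scene {'fov_y': 55.266784550893206, 'cx': 271.09325620058456, 'cy': 209.85697555001676, 'dist_coeffs': array([-0.06819636,  0.        ,  0.        ,  0.        ,  0.        ]), 'R': array([[ 0.12598038,  0.99201823, -0.00536367],
       [ 0.65188   , -0.08685799, -0.75333137],
       [-0.74778433,  0.0914085 , -0.65761925]]), 't': array([-0.04886027, -0.26681199,  1.36840377])}
top {'fov_y': 44.314847193447854, 'cx': 280.596024173231, 'cy': 214.1241228576598, 'dist_coeffs': array([-0.09820457,  0.        ,  0.        ,  0.        ,  0.        ]), 'R': array([[ 0.00209303, -0.99995157,  0.00961655],
       [-0.99430787, -0.00310543, -0.1064998 ],
       [ 0.10652451, -0.0093389 , -0.99426622]]), 't': array([-0.0056552 ,  0.48125598,  1.58534975])}
{'t': 0.1, 'q': array([-1.29001491e+00,  5.33259537e-02,  1.61414866e+00, -8.25565439e-06,
        1.47599843e+00, -1.18999397e-01]), 'dq': array([ 0.0008815 , -0.00284046, -0.00280468,  0.00032541, -0.00088615,
        0.00068834]), 'effort': array([-6.58426761e-04, -3.94901669e+01, -3.71365392e+01, -1.35717855e-04,
        3.86690328e-03,  1.01670032e-06]), 'tool_pos': array([ 0.24310258, -0.57517509,  0.23016899]), 'tool_rot': array([ 2.0023669 ,  0.40761942, -2.00269408]), 'contact_force': array([-0.21623505,  0.16007898, -0.15030267]), 'wrist_torque': array([ 0.0083467 ,  0.06828859, -0.01631433]), 'opening': 0.08530184059051234}
```

View pics/scene0.png

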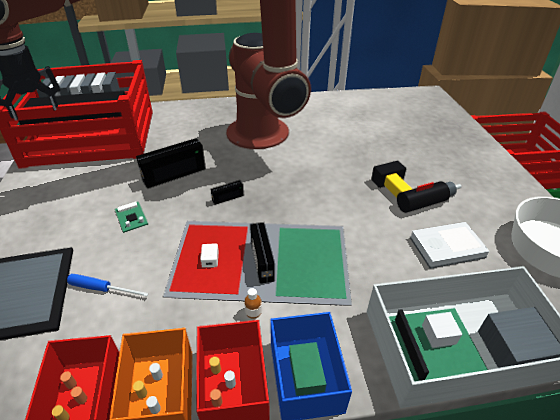

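View pics/top0.png

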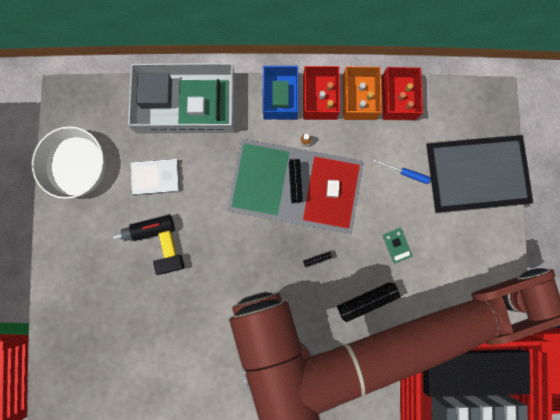

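Candidates for the adapter: the black box in the strip (scene 262,252; top 295,181), the large black one (scene 171,163; top 368,301), the small black one (scene 228,191; top 318,259) and the black slab in the tote (scene 410,343; top 221,100). The middle-sized one in the grey strip fits the description; I'll measure it and view a crop.

```bash
cat > h.py <<'E'
import numpy as np,cv2
from station import ctrl
def cam(n):
    p=ctrl.camera_params(n); f=210/np.tan(np.radians(p["fov_y"]/2))
    K=np.array([[f,0,p["cx"]],[0,f,p["cy"]],[0,0,1]]); return K,p["dist_coeffs"],p["R"],p["t"]
def ray(n,uv,z):
    K,D,R,t=cam(n)
    u=cv2.undistortPoints(np.asarray(uv,float).reshape(-1,1,2),K,D).reshape(-1,2)
    d=np.c_[u,np.ones(len(u))]@R; c=-R.T@t
    return c+d*((z-c[2])/d[:,2])[:,None]
def cloud(n,d):
    K,D,R,t=cam(n); v,u=np.nonzero(d>0)
    q=cv2.undistortPoints(np.c_[u,v].astype(float).reshape(-1,1,2),K,D).reshape(-1,2)
    P=np.c_[q,np.ones(len(q))]*d[v,u][:,None]
    out=np.full(d.shape+(3,),np.nan); out[v,u]=(P-t)@R; return out
def proj(n,X):
    K,D,R,t=cam(n); return cv2.projectPoints(np.asarray(X,float).reshape(-1,3),cv2.Rodrigues(R)[0],t,K,D)[0].reshape(-1,2)
def fields(n,im):
    hsv=cv2.cvtColor(im,cv2.COLOR_BGR2HSV); out={}
    g=cv2.inRange(hsv,(60,80,40),(95,255,255)); r=cv2.inRange(hsv,(0,150,80),(8,255,255))|cv2.inRange(hsv,(172,150,80),(180,255,255))
    for k,m,s in(("green",g,{"top":(258,181),"scene":(310,262)}[n]),("red",r,{"top":(318,205),"scene":(190,275)}[n])):
        m=cv2.morphologyEx(m,cv2.MORPH_OPEN,np.ones((3,3)))
        nl,l=cv2.connectedComponents(m); mm=(l==l[s[1],s[0]]).astype(np.uint8)
        c=max(cv2.findContours(mm,0,2)[0],key=cv2.contourArea).reshape(-1,2)
        P=ray(n,c,0.003)[:,:2]; out[k]=(mm.sum(),cv2.minAreaRect((P*1000).astype(np.float32)))
    return out
def black(n,im,seed=None,C=None,rad=.14):
    d=None
E
python3 - <<'E'
from h import *
for n in("top","scene"):
    z=np.load(n+"0.npz"); im=z["im"];print(n)
    for k,v in fields(n,im).items(): print(k,v[0],v[1],cv2.boxPoints(v[1]).round(0).tolist())
    C=cloud(n,z["d"])
    x0,x1,y0,y1=(270,325,140,220) if n=="top" else (240,285,210,295)
    S=C[y0:y1,x0:x1]; I=im[y0:y1,x0:x1].max(2)
    for lo,hi in((.058,.075),(.02,.075)):
        m=(S[...,2]>lo)&(S[...,2]<hi)&(I<75); P=S[m]
        print(m.sum(),np.median(P,0),cv2.minAreaRect((P[:,:2]*1000).astype(np.float32)))
    cv2.imwrite(f"pics/{n}_crop.png",cv2.resize(im[y0-30:y1+30,x0-60:x1+60],None,fx=4,fy=4,interpolation=2))
E
```

```text
top
green 2970 ((597.7238159179688, 60.39592742919922), (148.37625122070312, 207.3192901611328), 79.6295166015625) [[482.0, 6.0], [686.0, -31.0], [713.0, 115.0], [509.0, 152.0]]
red 2727 ((556.33349609375, -165.32666015625), (148.44467163085938, 207.08523559570312), 79.78185272216797) [[441.0, -220.0], [645.0, -257.0], [671.0, -111.0], [468.0, -74.0]]
445 [ 0.58293547 -0.04818564  0.06465556] ((583.2154541015625, -49.18518829345703), (131.3514404296875, 34.19618225097656), 3.5521655082702637)
496 [ 0.58039948 -0.04814386  0.06415195] ((583.1983032226562, -48.89287567138672), (131.3665313720703, 34.93019104003906), 3.4770500659942627)
scene
green 4458 ((598.4278564453125, 63.67943572998047), (149.15249633789062, 210.13180541992188), 79.54923248291016) [[482.0, 9.0], [688.0, -29.0], [715.0, 118.0], [509.0, 156.0]]
red 3868 ((557.2713623046875, -162.96148681640625), (150.4916229248047, 209.1828155517578), 79.74234008789062) [[441.0, -218.0], [647.0, -256.0], [674.0, -108.0], [468.0, -70.0]]
644 [ 0.59697218 -0.04676976  0.06547697] ((586.7992553710938, -46.84164810180664), (132.02159118652344, 32.18061065673828), 3.5517144203186035)
854 [ 0.61362272 -0.04654985  0.06491057] ((587.1727905273438, -46.95181655883789), (132.81178283691406, 32.66475296020508), 3.6631038188934326)
```

View pics/top_crop.png

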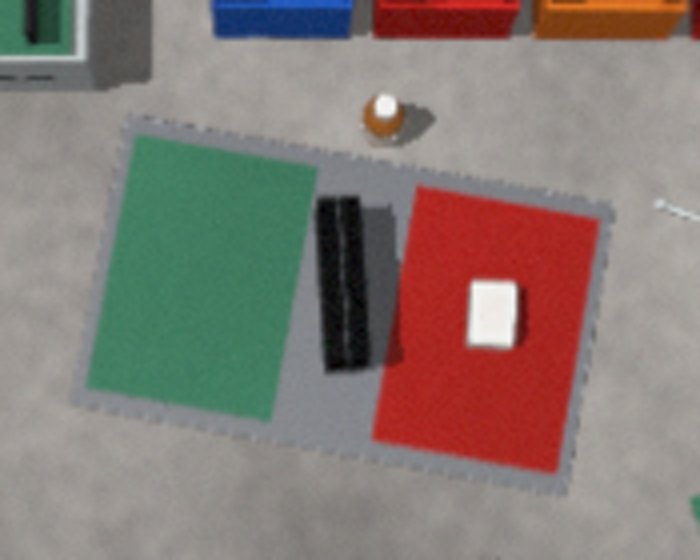

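View pics/scene_crop.png

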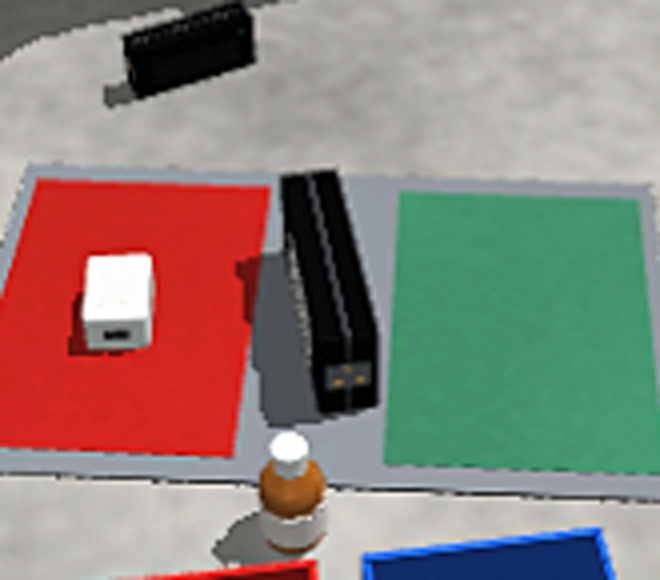

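The crop shows the strip's box (crop 340,285, top 295,181) is standing. It measures 131 x 34 mm with its top at 65 mm, so it is the middle-sized one. Green is on the +y side, and the charger is at crop 493,313. I'll push with two open fingers spread along the field's x axis, fingertips leading.

```bash
cat >> h.py <<'E'
from scipy.spatial.transform import Rotation as Ro
G=np.array([.598,.062,.003]); th=np.radians(-10.35)
EX=np.array([np.cos(th),np.sin(th),0]); EY=np.array([-np.sin(th),np.cos(th),0]); EZ=np.array([0,0,1.])
def field(P): P=np.asarray(P); return np.stack([(P-G)@EX,(P-G)@EY,P[...,2]],-1)*1000
def targ(fx,fy,z,tilt,sgn):
    a=np.radians(tilt); x=-EZ*np.cos(a)+EY*np.sin(a); y=sgn*EX
    return G*[1,1,0]+EX*fx/1000+EY*fy/1000+EZ*z/1000, Ro.from_matrix(np.stack([x,y,np.cross(x,y)],1))
def delta(p,R):
    o=ctrl.get_obs(); R0=Ro.from_rotvec(o["tool_rot"])
    print("t",o["t"],"field pos",field(o["tool_pos"]).round(1),"F",o["contact_force"].round(1),"q",o["q"].round(2),"open",round(o["opening"],3))
    print("shift",R0.inv().apply(p-o["tool_pos"]).round(4),"turn",np.degrees((R0.inv()*R).as_rotvec()).round(2))
E
python3 - <<'E'
from h import *
print(Ro.from_rotvec(ctrl.get_obs()["tool_rot"]).as_matrix().round(2))
for s in(1,-1): delta(*targ(5,-172,150,15,s))
z=np.load("top0.npz");C=cloud("top",z["d"])
for n,(u0,u1,v0,v1) in dict(charger=(325,343,178,200),bottle=(300,313,130,147)).items():
    S=C[v0:v1,u0:u1].reshape(-1,3); S=S[S[:,2]>.018]; F=field(S); print(n,F.min(0).round(),F.max(0).round())
E
```

```text
[[-0.    0.39 -0.92]
 [ 0.   -0.92 -0.39]
 [-1.   -0.   -0.  ]]
t 0.1 field pos [-234.6 -690.6  230.2] F [-0.2  0.2 -0.2] q [-1.29  0.05  1.61 -0.    1.48 -0.12] open 0.085
shift [ 0.0808 -0.3021 -0.4848] turn [-56.42  13.69  -7.33]
t 0.1 field pos [-234.6 -690.6  230.2] F [-0.2  0.2 -0.2] q [-1.29  0.05  1.61 -0.    1.48 -0.12] open 0.085
shift [ 0.0808 -0.3021 -0.4848] turn [122.43  -8.6  -16.04]
charger [ -19. -253.   19.] [  33. -213.   39.]
bottle [ 128. -136.   19.] [ 157. -103.   80.]
```

```bash
python3 -m handwheel '[1,0.01,-0.1,-0.162,-19,4.5,-2.4, 1,0.02,-0.2,-0.323,-38,9,-4.9, 1,0.03,-0.302,-0.485,-56.4,13.7,-7.3, 1,0.03,-0.302,-0.485,-56.4,13.7,-7.3, 1,0.03,-0.302,-0.485,-56.4,13.7,-7.3, 1,0.03,-0.302,-0.485,-56.4,13.7,-7.3, 1,0.03,-0.302,-0.485,-56.4,13.7,-7.3, 1,0.03,-0.302,-0.485,-56.4,13.7,-7.3, 1,0.03,-0.302,-0.485,-56.4,13.7,-7.3, 1,0.03,-0.302,-0.485,-56.4,13.7,-7.3, 1,0.03,-0.302,-0.485,-56.4,13.7,-7.3, 1,0.03,-0.302,-0.485,-56.4,13.7,-7.3]'
python3 - <<'E'
from h import *
delta(*targ(5,-172,150,15,1))
E
```

```text
t: 1.1
tool_pos: [0.5316, -0.1657, 0.2045]
tool_rot: [1.548, 1.289, -1.189]
contact_force: [0.9, -0.5, -0.4]
opening: 0.0851
t 1.1 field pos [ -24.4 -235.9  204.5] F [ 0.9 -0.5 -0.4] q [-0.56 -0.05  1.78  0.24  1.51 -0.4 ] open 0.085
shift [ 0.0692  0.0293 -0.0477] turn [-0.02  0.09 -0.05]
```

```bash
python3 -m handwheel '[1,0.07,0.029,-0.045,0,0,0, 1,0.07,0.029,-0.045,0,0,0, 1,0.07,0.029,-0.045,0,0,0, 1,0.07,0.029,-0.045,0,0,0, 1,0.07,0.029,-0.045,0,0,0]'
python3 - <<'E'
from h import *
delta(*targ(5,-172,100,15,1))
for n in("scene","top"):
    im,d=ctrl.get_image(n); cv2.imwrite(f"pics/{n}1.png",im); np.savez(f"{n}1.npz",im=im,d=d)
p=ctrl.get_obs()["tool_pos"]; u,v=proj("scene",p)[0].round().astype(int); print(u,v)
im=np.load("scene1.npz")["im"].copy(); cv2.circle(im,(u,v),1,(255,0,255),-1)
cv2.imwrite("pics/s1c.png",cv2.resize(im[120:300,170:370],None,fx=3.2,fy=3.2,interpolation=2))
E
```

```text
t: 1.52
tool_pos: [0.5704, -0.1124, 0.1488]
tool_rot: [1.547, 1.29, -1.189]
contact_force: [0.7, -0.1, 0.9]
opening: 0.0852
t 1.5167 field pos [   4.2 -176.6  148.8] F [ 0.7 -0.1  0.9] q [-0.44  0.04  1.79  0.25  1.39 -0.32] open 0.085
shift [0.0484 0.0007 0.0081] turn [ 0.02  0.11 -0.03]
227 211
```

View pics/s1c.png

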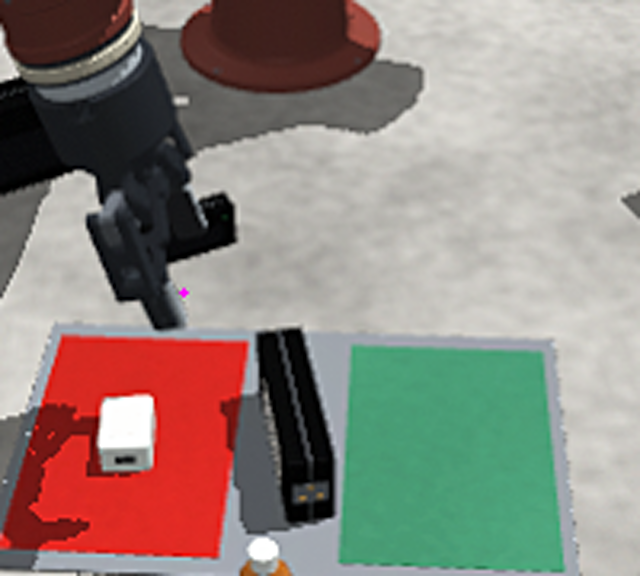

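The near (+x) fingertip is at scene pixel (224,221). I'll check whether open tips sit at the TCP or behind it.

Run:
```python
from h import *
o=ctrl.get_obs(); p=o["tool_pos"]; R=Ro.from_rotvec(o["tool_rot"]).as_matrix()
for b in(0,-.013):
  for y in(.043,.057): print(b,y,proj("scene",p+R[:,0]*b+R[:,1]*y)[0].round(1))
z=np.load("scene1.npz");C=cloud("scene",z["d"])
S=C[150:230,190:235].reshape(-1,3); F=(S-p)@R*1000
k=(F[:,0]<25)&(F[:,0]>-60)&(abs(F[:,1])<80)&(abs(F[:,2])<40)
for lo in range(-60,25,6):
    m=k&(F[:,0]>=lo)&(F[:,0]<lo+6)
    if m.sum(): print(lo,m.sum(),F[m][:,1].min().round(),F[m][:,1].max().round(),F[m][:,2].min().round(),F[m][:,2].max().round())
```

```text
0 0.043 [224.5 224.9]
0 0.057 [223.5 229.8]
-0.013 0.043 [222.3 220.2]
-0.013 0.057 [221.2 225.1]
-60 35 -69.0 73.0 -16.0 5.0
-54 27 -50.0 54.0 -15.0 -1.0
-48 42 -49.0 57.0 -14.0 4.0
-42 50 -48.0 58.0 -14.0 5.0
-36 56 -49.0 57.0 -14.0 9.0
-30 55 -47.0 57.0 -14.0 8.0
-24 47 -51.0 56.0 -14.0 7.0
-18 39 -49.0 53.0 -15.0 9.0
-12 3 -45.0 47.0 -6.0 1.0
```

Open tips end about 13 mm behind the TCP, so at TCP z ≈ -2 mm the fingers clear the mat by about 5 mm. Descending in two stages.

Run:
```python
from h import *
delta(*targ(5,-172,20,15,1))
```

```text
t 1.6167 field pos [   5.1 -177.7  150.5] F [ 0.5 -0.3 -0.2] q [-0.45  0.03  1.79  0.26  1.39 -0.32] open 0.086
shift [ 0.1276 -0.0005  0.0279] turn [-0.05  0.15 -0.22]
```

```bash
python3 -m handwheel '[1,0.04,0,0.009,0,0,0, 1,0.08,0,0.018,0,0,0, 1,0.11,0,0.024,0,0,0, 1,0.128,0,0.028,0,0,0, 1,0.128,0,0.028,0,0,0, 1,0.128,0,0.028,0,0,0]'
python3 - <<'E'
from h import *
delta(*targ(5,-172,-2,15,1))
E
```

```text
t: 2.12
tool_pos: [0.5718, -0.1078, 0.0186]
tool_rot: [1.549, 1.288, -1.19]
contact_force: [-0.3, 0.5, 1.3]
opening: 0.0853
t 2.1167 field pos [   4.7 -171.7   18.6] F [-0.3  0.5  1.3] q [-0.44  0.2   1.85  0.27  1.17 -0.37] open 0.085
shift [0.0198 0.0003 0.0056] turn [-0.1   0.09 -0.1 ]
```

```bash
python3 -m handwheel '[1,0.01,0,0.003,0,0,0, 1,0.02,0,0.0055,0,0,0, 1,0.02,0,0.0055,0,0,0, 1,0.02,0,0.0055,0,0,0]'
python3 - <<'E'
from h import *
delta(*targ(5,-57,-2,15,1))
im,d=ctrl.get_image("scene"); cv2.imwrite("pics/s2c.png",cv2.resize(im[150:310,160:360],None,fx=3.2,fy=3.2,interpolation=2))
E
```

```text
t: 2.45
tool_pos: [0.5718, -0.1069, -0.0026]
tool_rot: [1.548, 1.289, -1.189]
contact_force: [0.2, -0.4, 1.0]
opening: 0.0855
t 2.45 field pos [   4.6 -170.9   -2.6] F [ 0.2 -0.4  1. ] q [-0.43  0.23  1.85  0.28  1.13 -0.38] open 0.085
shift [ 0.0287  0.0003 -0.1102] turn [-0.01  0.09 -0.08]
```

View pics/s2c.png

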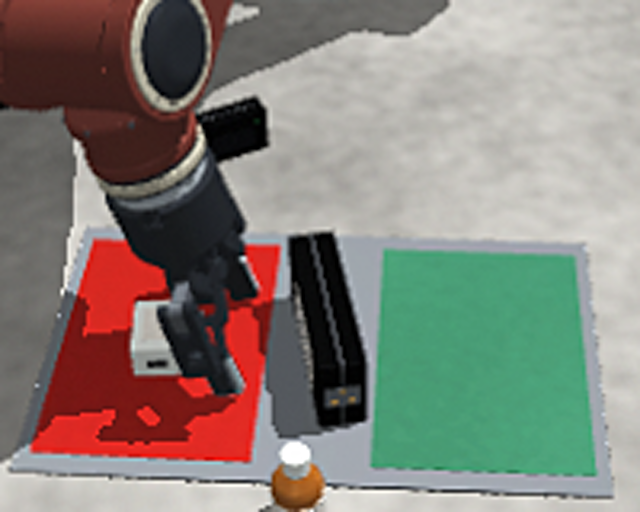

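Tips are at crop (230,385), just above the mat. There is no contact yet, and the charger is untouched. Starting a slow low push.

```bash
python3 -m handwheel '[1,0.001,0,-0.0039,0,0,0, 1,0.002,0,-0.0077,0,0,0, 1,0.0031,0,-0.0116,0,0,0, 1,0.0041,0,-0.0155,0,0,0, 1,0.0051,0,-0.0193,0,0,0, 1,0.0061,0,-0.0232,0,0,0, 1,0.0072,0,-0.0271,0,0,0, 1,0.0082,0,-0.031,0,0,0, 1,0.0092,0,-0.0348,0,0,0, 1,0.0102,0,-0.0387,0,0,0, 1,0.0113,0,-0.0426,0,0,0, 1,0.0123,0,-0.0465,0,0,0]'
python3 - <<'E'
from h import *
delta(*targ(5,-57,-2,15,1))
im,d=ctrl.get_image("scene"); cv2.imwrite("pics/s3c.png",cv2.resize(im[150:310,160:360],None,fx=3.2,fy=3.2,interpolation=2))
E
```

```text
t: 3.5
tool_pos: [0.5806, -0.0591, -0.0026]
tool_rot: [1.548, 1.289, -1.189]
contact_force: [-0.1, -1.3, 0.7]
opening: 0.0856
t 3.5 field pos [   4.6 -122.3   -2.6] F [-0.1 -1.3  0.7] q [-0.35  0.23  1.87  0.29  1.11 -0.31] open 0.086
shift [ 0.0162  0.0004 -0.0633] turn [-0.    0.1  -0.07]
```

View pics/s3c.png

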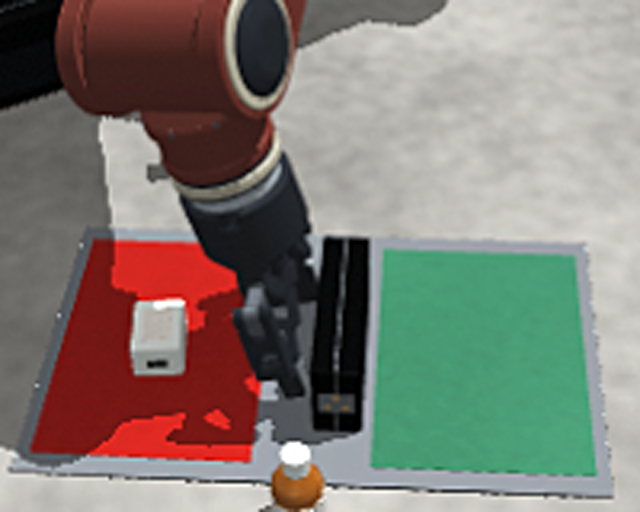

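The adapter is still standing and turning parallel with the fields (near end at crop 337,400), with about 1 N. Continuing.

```bash
python3 -m handwheel '[1,0.001,0,-0.0039,0,0,0, 1,0.002,0,-0.0077,0,0,0, 1,0.0031,0,-0.0116,0,0,0, 1,0.0041,0,-0.0155,0,0,0, 1,0.0051,0,-0.0193,0,0,0, 1,0.0061,0,-0.0232,0,0,0, 1,0.0072,0,-0.0271,0,0,0, 1,0.0082,0,-0.031,0,0,0, 1,0.0092,0,-0.0348,0,0,0, 1,0.0102,0,-0.0387,0,0,0, 1,0.0113,0,-0.0426,0,0,0, 1,0.0119,0,-0.0446,0,0,0]'
cat >> h.py <<'E'
def look(tag,seeds=None):
    for n in("top","scene"):
        im,d=ctrl.get_image(n); cv2.imwrite(f"pics/{n}_{tag}.png",im)
        C=cloud(n,d); F=field(C)
        m=(abs(F[...,0])<100)&(F[...,1]>-115)&(F[...,1]<80)&(im.max(2)<75)
        for lo,hi in((58,72),(30,45),(12,72)):
            k=m&(F[...,2]>lo)&(F[...,2]<hi); k=k.astype(np.uint8)
            nl,l,st,_=cv2.connectedComponentsWithStats(k)
            if nl<2: continue
            b=l==1+st[1:,4].argmax(); Q=F[b]
            print(n,(lo,hi),b.sum(),"min",Q.min(0).round(),"max",Q.max(0).round(),cv2.minAreaRect(Q[:,:2].astype(np.float32)))
    cv2.imwrite(f"pics/c_{tag}.png",cv2.resize(im[150:310,200:360],None,fx=3.6,fy=3.6,interpolation=2))
E
python3 - <<'E'
from h import *
delta(*targ(5,-57,-2,15,1)); look("a")
E
```

```text
t: 4.55
tool_pos: [0.5889, -0.0135, -0.0025]
tool_rot: [1.548, 1.289, -1.188]
contact_force: [-0.5, -2.8, 0.9]
opening: 0.0854
t 4.55 field pos [  4.7 -75.9  -2.5] F [-0.5 -2.8  0.9] q [-0.27  0.23  1.87  0.29  1.09 -0.23] open 0.085
shift [ 0.0044  0.0003 -0.0184] turn [ 0.02  0.09 -0.08]
top (58, 72) 434 min [-55. -71.  58.] max [ 76. -37.  72.] ((10.405609130859375, -54.23963165283203), (34.122318267822266, 131.77841186523438), 89.80912017822266)
top (30, 45) 3 min [-54. -63.  31.] max [-54. -56.  36.] ((-54.239017486572266, -59.44783020019531), (0.2985689043998718, 6.274782657623291), 4.952756881713867)
top (12, 72) 484 min [-56. -76.  12.] max [ 76. -37.  72.] ((10.348899841308594, -56.642860412597656), (38.83319854736328, 131.90333557128906), 89.58026123046875)
scene (58, 72) 639 min [-49. -67.  58.] max [ 80. -35.  69.] ((15.351158142089844, -50.827423095703125), (32.614376068115234, 128.42466735839844), 89.93289184570312)
scene (30, 45) 67 min [ 75. -67.  31.] max [ 80. -35.  45.] ((77.75914001464844, -51.166385650634766), (32.106201171875, 4.8825860023498535), 87.6579360961914)
scene (12, 72) 906 min [-49. -83.  12.] max [ 80. -35.  69.] ((15.602062225341797, -56.993370056152344), (128.38583374023438, 48.119895935058594), 2.2752685546875)
```

View pics/c_a.png

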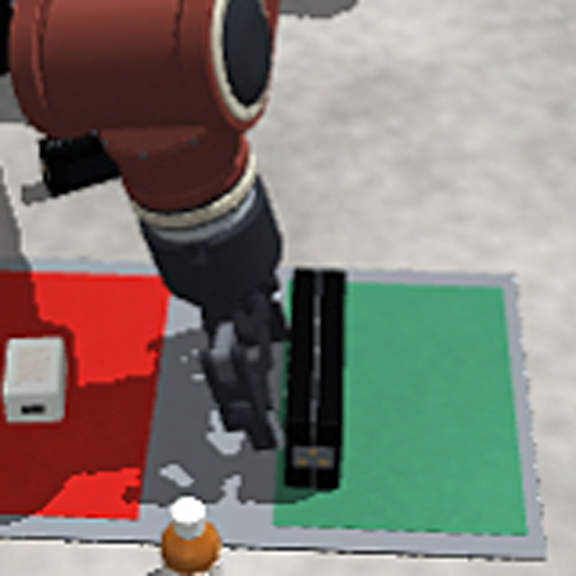

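Aligned within 0.3° and standing, with its centre at field (13,-52). Pushing 20 mm more puts it well inside and leaves room for the tip-over.

```bash
python3 -m handwheel '[1,0.001,0,-0.0039,0,0,0, 1,0.002,0,-0.0077,0,0,0, 1,0.0031,0,-0.0116,0,0,0, 1,0.0041,0,-0.0155,0,0,0, 1,0.005,0,-0.0185,0,0,0, 1,0.0053,0,-0.0198,0,0,0, 1,0.0053,0,-0.0198,0,0,0]'
python3 - <<'E'
from h import *
delta(*targ(13,-78,40,15,1)); look("b")
E
```

```text
t: 5.23
tool_pos: [0.5927, 0.0066, -0.0025]
tool_rot: [1.548, 1.289, -1.188]
contact_force: [-0.3, -0.1, 0.6]
opening: 0.0855
t 5.2333 field pos [  4.8 -55.4  -2.5] F [-0.3 -0.1  0.6] q [-0.24  0.23  1.86  0.3   1.08 -0.2 ] open 0.085
shift [-0.0468  0.0083  0.0109] turn [ 0.02  0.07 -0.09]
top (58, 72) 431 min [-55. -51.  58.] max [ 76. -16.  72.] ((10.433208465576172, -33.70170593261719), (130.79808044433594, 34.09651184082031), 0.41493892669677734)
top (30, 45) 6 min [-55. -37.  31.] max [-54. -21.  44.] ((-54.588653564453125, -29.399085998535156), (1.2931969165802002, 15.998010635375977), 0.8120359778404236)
top (12, 72) 489 min [-55. -54.  12.] max [ 77. -16.  72.] ((10.7452392578125, -34.062225341796875), (37.095638275146484, 132.5666961669922), 88.31869506835938)
scene (58, 72) 638 min [-51. -47.  58.] max [ 79. -15.  69.] ((14.127449035644531, -30.822601318359375), (32.09654235839844, 129.80409240722656), 89.91326904296875)
scene (30, 45) 67 min [ 75. -46.  31.] max [ 81. -14.  45.] ((77.11346435546875, -30.173986434936523), (31.70806884765625, 5.201808929443359), 84.69406127929688)
scene (12, 72) 889 min [-51. -60.  12.] max [ 81. -14.  69.] ((15.67010498046875, -30.86072540283203), (131.3848419189453, 45.29318618774414), 6.762690544128418)
```

View pics/c_b.png

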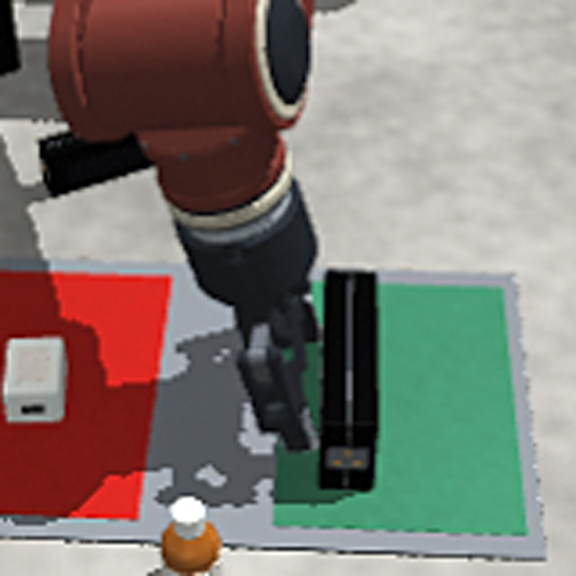

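It stands wholly inside green: rear face at y ≈ -49 against the edge at -75, x from -54 to 78. Now backing off, then rising to about 54 mm contact height above the mat.

```bash
python3 -m handwheel '[1,-0.0028,0.004,0.0106,0,0,0, 1,-0.0056,0.008,0.0212,0,0,0, 1,-0.0056,0.008,0.0212,0,0,0, 1,-0.026,0.008,0.0157,0,0,0, 1,-0.047,0.008,0.0105,0,0,0, 1,-0.047,0.008,0.0105,0,0,0, 1,-0.047,0.008,0.0105,0,0,0]'
python3 - <<'E'
from h import *
delta(*targ(13,-56,41,15,1))
E
```

```text
t: 5.92
tool_pos: [0.5978, -0.0181, 0.0417]
tool_rot: [1.55, 1.286, -1.186]
contact_force: [-0.1, 0.1, 0.1]
opening: 0.0852
t 5.9167 field pos [ 14.2 -78.8  41.7] F [-0.1  0.1  0.1] q [-0.28  0.17  1.84  0.28  1.17 -0.21] open 0.085
shift [ 0.0066 -0.0012 -0.0219] turn [ 0.    0.11 -0.29]
```

```bash
python3 -m handwheel '[1,0.0013,0,-0.0048,0,0,0, 1,0.0025,0,-0.0097,0,0,0, 1,0.0038,0,-0.0145,0,0,0, 1,0.0046,0,-0.0174,0,0,0, 1,0.0053,0,-0.0203,0,0,0, 1,0.0061,0,-0.0232,0,0,0, 1,0.0069,0,-0.0261,0,0,0, 1,0.0076,0,-0.029,0,0,0, 1,0.0084,0,-0.0319,0,0,0, 1,0.0092,0,-0.0348,0,0,0, 1,0.0099,0,-0.0377,0,0,0, 1,0.0107,0,-0.0406,0,0,0]'
python3 - <<'E'
from h import *
delta(*targ(13,-56,41,15,1)); look("c")
E
```

```text
t: 6.92
tool_pos: [0.6041, 0.0244, 0.0403]
tool_rot: [1.548, 1.289, -1.188]
contact_force: [0.2, -1.4, 1.3]
opening: 0.0854
t 6.9167 field pos [ 12.7 -35.9  40.3] F [ 0.2 -1.4  1.3] q [-0.2   0.18  1.83  0.29  1.15 -0.14] open 0.085
shift [-0.0058  0.0003  0.0193] turn [-0.01  0.08 -0.09]
top (58, 72) 401 min [-55. -30.  58.] max [75.  5. 72.] ((10.301628112792969, -12.443470001220703), (34.457313537597656, 130.01797485351562), 89.9634017944336)
top (30, 45) 3 min [-55. -28.  35.] max [-54. -22.  40.] ((-54.82164001464844, -24.724637985229492), (0.6711452603340149, 6.196694374084473), 12.994702339172363)
top (12, 72) 426 min [-55. -30.  27.] max [75.  5. 72.] ((10.067977905273438, -12.327020645141602), (34.73062515258789, 130.4920196533203), 89.91831970214844)
scene (58, 72) 603 min [-50. -38.  58.] max [79.  9. 72.] ((14.55324935913086, -14.291572570800781), (129.865478515625, 46.009212493896484), 0.38470301032066345)
scene (30, 45) 90 min [ 51. -37.  30.] max [80.  0. 45.] ((65.58210754394531, -18.596969604492188), (38.2530632019043, 27.86331558227539), 88.8466567993164)
scene (12, 72) 920 min [-50. -49.  12.] max [80.  9. 72.] ((14.824600219726562, -19.351451873779297), (56.7845573425293, 130.1630096435547), 88.6333999633789)
```

View pics/c_c.png

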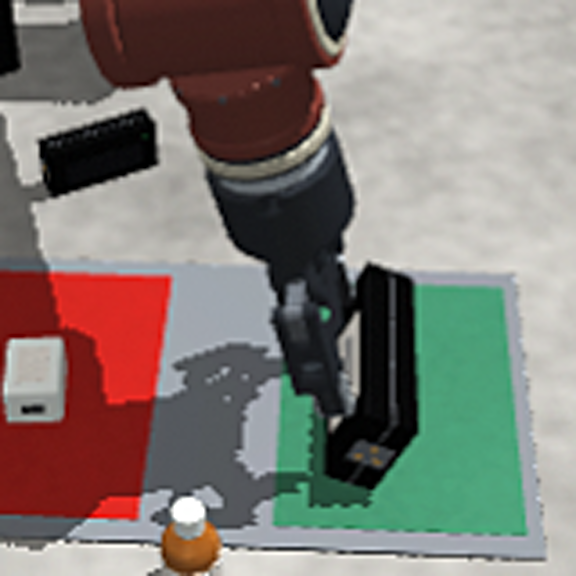

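It is tilting cleanly about its far lower edge (leaning, end at crop 370,455). I'll push about 16 mm more, slowly, then hold.

```bash
python3 -m handwheel '[1,0.0007,0,-0.0027,0,0,0, 1,0.0014,0,-0.0053,0,0,0, 1,0.0021,0,-0.008,0,0,0, 1,0.0028,0,-0.0106,0,0,0, 1,0.0034,0,-0.0132,0,0,0, 1,0.004,0,-0.0155,0,0,0, 1,0.004,0,-0.0155,0,0,0, 1,0.004,0,-0.0155,0,0,0, 1,0.004,0,-0.0155,0,0,0]'
python3 - <<'E'
from h import *
delta(*targ(13,-56,41,15,1)); look("d")
E
```

```text
t: 7.77
tool_pos: [0.6068, 0.0398, 0.0404]
tool_rot: [1.548, 1.289, -1.189]
contact_force: [0.1, -0.1, -0.3]
opening: 0.0854
t 7.7667 field pos [ 12.7 -20.3  40.4] F [ 0.1 -0.1 -0.3] q [-0.18  0.19  1.83  0.29  1.14 -0.12] open 0.085
shift [-0.0098  0.0004  0.0344] turn [ 0.    0.11 -0.08]
top (30, 45) 440 min [-55. -13.  30.] max [77. 49. 45.] ((10.737594604492188, 18.284465789794922), (132.06149291992188, 62.043914794921875), 0.05363495275378227)
top (12, 72) 464 min [-55. -13.  20.] max [77. 50. 45.] ((10.762542724609375, 18.610366821289062), (62.75127410888672, 131.4569091796875), 89.38594055175781)
scene (58, 72) 22 min [ 63. -34.  58.] max [ 70. -20.  71.] ((67.58352661132812, -27.396377563476562), (16.076583862304688, 4.960812091827393), 72.60356903076172)
scene (30, 45) 730 min [-53.  -9.  30.] max [80. 51. 40.] ((13.52761459350586, 20.956687927246094), (132.71682739257812, 60.080078125), 0.24582575261592865)
scene (12, 72) 893 min [-53. -11.  12.] max [80. 51. 40.] ((13.703102111816406, 21.21685028076172), (61.74794387817383, 132.0446014404297), 88.97183990478516)
```

View pics/c_d.png

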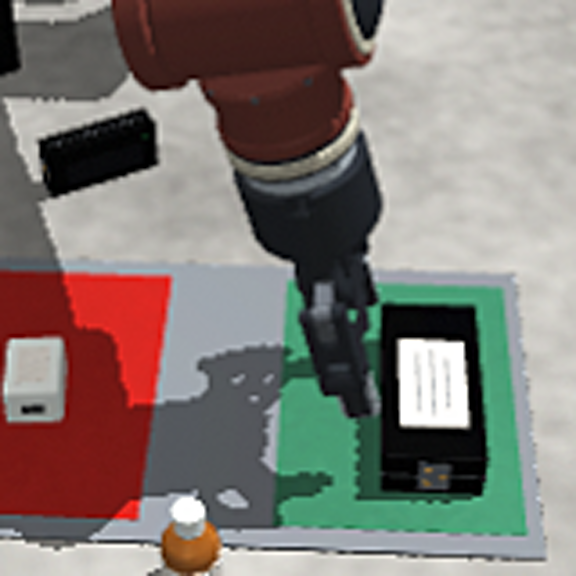

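It has fallen flat (label up, crop 433,385; top at about 37 mm), spanning x -55..79 and y -13..50, inside green. Retracting upward and checking again.

```bash
python3 -m handwheel '[1,-0.025,0,0.015,0,0,0, 1,-0.055,0,0.02,0,0,0, 1,-0.09,0,0.025,0,0,0, 1,-0.125,0,0.03,0,0,0, 1,-0.16,0,0.03,0,0,0, 1,-0.16,0,0.03,0,0,0, 1,-0.16,0,0.03,0,0,0, 1,-0.16,0,0.03,0,0,0, 1,-0.16,0,0.03,0,0,0, 1,-0.16,0,0.03,0,0,0, 1,-0.16,0,0.03,0,0,0, 1,-0.16,0,0.03,0,0,0]'
python3 - <<'E'
from h import *
delta(*targ(13,-56,41,15,1)); look("e")
E
```

```text
t: 8.87
tool_pos: [0.5935, -0.0287, 0.186]
tool_rot: [1.547, 1.291, -1.19]
contact_force: [0.2, -0.0, -0.2]
opening: 0.0853
t 8.8667 field pos [ 11.8 -90.1 186. ] F [ 0.2 -0.  -0.2] q [-0.3   0.01  1.75  0.26  1.42 -0.16] open 0.085
shift [0.1489 0.0013 0.0044] turn [-0.01  0.09  0.04]
top (30, 45) 438 min [-55. -13.  30.] max [76. 49. 45.] ((10.35546875, 17.819747924804688), (61.583740234375, 131.01449584960938), 89.66449737548828)
top (12, 72) 489 min [-55. -15.  12.] max [77. 49. 47.] ((10.780418395996094, 17.270000457763672), (62.8446159362793, 131.9087371826172), 89.56913757324219)
scene (30, 45) 733 min [-53.  -9.  30.] max [80. 51. 41.] ((13.37841796875, 20.891759872436523), (132.2340850830078, 59.9936637878418), 0.04542660713195801)
scene (12, 72) 885 min [-53.  -9.  12.] max [81. 51. 41.] ((13.914901733398438, 21.153284072875977), (60.49127960205078, 133.2489776611328), 89.9887466430664)
```

View pics/scene_e.png

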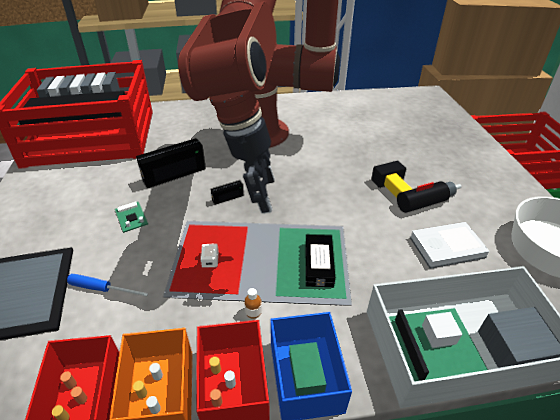

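The adapter lies flat in the green field at (320,260). The charger (209,256), bottle (252,302), screwdriver, board, drill, drive and look-alikes are where they were, and the arm is clear. Handing in.

```bash
python3 -c "
from station import ctrl
print(ctrl.finish_job())"
```

```text
the job is handed in; nothing more can be done
None
```

The adapter now lies flat on its broad side, wholly inside the green field, and I handed the job in at about 9 s of the 48 s.

- **Slide:** I pushed low with the two open fingers. The adapter turned parallel with the fields and slid, still standing, to field y ≈ -32 mm. It was wholly inside green there, with its rear face about 25 mm from the edge, and the contact forces I read between pushes stayed under 3 N.
- **Tip-over:** I then pushed at about 54 mm above the mat. It tipped over its far lower edge and fell away from the fingers.
- **Last checks, arm clear:** the adapter spans about x -55 to 80 mm and y -13 to 51 mm in the field (limits ±105 and ±75). Its top is at about 37 mm, as expected for lying flat.
- **Disagreement:** the two cameras differed by about 3 mm on position, which is well within the margins.
- **Everything else:** the other objects look unmoved in the last picture. I judged this by eye and did not measure each one again.

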